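# Reset the tripped breaker through the guard window

## Task

One of the three breakers in the panel has tripped: its lever stands about midway, neither OFF nor ON. With the fingertips, reach down through the guard plate's window over that breaker and reset it: push the lever fully to OFF (towards the side with the cable glands), then fully over to ON. Push it, never grip it; do not touch the guard plate, leave the other two breakers and all loose things as they are, and finish clear.

Things in the scene. Friction and masses are not known exactly. Their poses are not given: they have to be found in the camera images.
- panel: grey steel breaker panel lying on its back on the bench, 280 (x) x 384 (y) x 110 mm tall with its guard plate, bolted down; a row of black cable glands sticks out 24 mm from its -x side. Origin: centre of its underside; x points from the gland side to the far side, z up. Three breakers side by side in y, 112 mm apart, the middle one central
- guard: the light grey sheet-steel guard plate that closes the panel, 280 x 384 x 3 mm, upper face 110 mm above the bench (origin: plate's centre, 108.5 mm above the bench, axes as the panel's). It has three windows, one over each breaker: 146 mm along x by 76 mm along y, centred on x = 0 and y = -112, 0 and +112 mm; bars 36 mm wide between them. Must not be touched by any part of the robot
- breaker_tripped: the tripped breaker, whose lever stands about midway; it may be in any of the three places. black moulded-case breaker, body 165 (its x) x 105 (its y) x 60 mm and a raised nose to 70 mm above its underside, bolted down inside the panel under its own window. Origin: centre of its underside, 8 mm above the bench and exactly under the window's centre; x points from OFF to ON, z up. The lever's pivot lies 42 mm above this origin, its axis along y
- breaker_live: breaker whose lever is ON (leaning away from the gland side); built like the tripped one
- breaker_spare: breaker whose lever is OFF (leaning to the gland side); built like the tripped one
- lever_tripped (a joint): lever angle in rad: -0.34 = fully OFF (leaning to the breaker's -x, the gland side), +0.34 = fully ON (leaning to +x), 0 = upright, the middle. Stiff by friction (about 4 N at the tip, 6 N low on the paddle), no spring: it stays where it is left, with a solid stop at each end
- lever_live (a joint): the same for the breaker that is ON; must stay ON
- lever_spare (a joint): the same for the breaker that is OFF; must stay OFF
- lever_tripped_tip (a point): middle of the top edge of the tripped breaker's lever. The lever is a light grey paddle 12 mm thick (along the breaker's x), 24 mm wide (y), its tip 56 mm from the pivot: upright, the tip stands 106 mm above the bench, 4 mm below the guard's upper face, and the paddle stands free from 80 mm above the bench upwards (the nose beneath it is 78 mm above the bench)
- lever_live_tip (a point): the same point of the lever that is ON
- lever_spare_tip (a point): the same point of the lever that is OFF
- spanner: loose combination spanner, steel, about 150 x 26 x 8 mm, lying on the guard plate's margin on the gland side. Origin under its middle. Not to be disturbed
- link: loose copper link bar 90 x 22 x 5 mm, lying on the guard plate's margin on the far side. Origin under its middle. Not to be disturbed
- cleaner: loose spray can, white, 65 mm across, 165 mm tall, standing on the bench. Origin under it. Not to be disturbed
- fan: loose black square fan, 92 x 92 x 25 mm, flat on the bench. Origin under it. Not to be disturbed
- meter: loose grey hand multimeter, 184 x 86 x 44 mm, lying on the bench. Origin under it. Not to be disturbed
- capacitor: loose dark capacitor can, 35 mm across, 50 mm tall, standing on the bench. Origin under it. Not to be disturbed
- screwdriver: loose screwdriver with a red handle, lying on the bench left of the panel. Not to be disturbed

How it is judged:
By the outcome, as a careful person would: the job done as asked, in the order asked, and still so for the second after the job is handed in, with the robot touching nothing.
It also fails if it takes over 43 s, if anything falls off the work surface, if the arm or the gripper's body presses on something with over 40 N, if the wrist force passes 120 N, or if a joint passes its speed limit or range.

## Robot

A 7-joint arm with a two-finger parallel gripper is mounted at the origin on the work surface. World frame = base frame: x ahead of the robot, y to its left, z up, the work surface at z = 0. Lengths are in m, angles in rad, forces in N, time in s.
With the tool pointing down it reaches from about 0.35 to 0.9 m from the base axis. Payload 8.1 kg.
Tool frame: the origin (TCP) lies between the finger pads; the fingertips stand 11 mm ahead of it and the grasp point (between the pads) lies 8 mm behind it; z points along the fingers, y is the line along which they close (so a half turn about z gives the same grasp; the last joint's range is limited). The gripper opens to 92 mm and grips with 3 to 60 N. Pads are 19 mm wide; open, the fingers measure 130 mm over their backs; the gripper's body (75 mm by 190 mm) begins 47 mm behind the grasp point.
Start: joints at [1.106, 0.434, 0.025, 1.573, -0.012, 1.134, -0.075], TCP at [0.221, -0.585, 0.21] pointing down, gripper open.
Joint ranges: [-2.62, 2.62], [-0.44, 2.09], [-1.27, 1.32], [0.08, 2.57], [-1.32, 4.46], [0.12, 2], [-2.74, 2.74]. Speed limits (rad/s): [2.22, 2.22, 3.01, 3.01, 3.14, 3.14, 3.14].

## Interface

Orientations are given as a rotation vector (axis times angle).
In Python, from cell import observe, get_image, camera_params, sign_off gives the robot as it stands.
- The arm moves only by the shell command python3 -m pendant 'ROWS' [FORCE]. ROWS is JSON, one flat list of numbers, 7 for each row, row after row: the shift along the tool's x, y, z in m, then the turn, a rotation vector about the tool's x, y, z in rad, then the finger opening in m, from 0 to 0.0918. In form: [dx, dy, dz, rx, ry, rz, jaw, dx, dy, dz, rx, ry, rz, jaw, ...]. A call has 1 to 10 rows; each row shifts and turns the commanded pose from where the row before left it, along the tool's axes as they then stand; what a row does not reach is not made up. A row lasts 1/8 s, in which the tool goes at most 62.5 mm and 10.7 degrees, less where a joint would pass 70% of its speed; a pose out of reach is approached as far as the arm can. A call is refused whole if a number of a shift passes 0.0625 or a number of a turn 0.188, either way. A call with a gripper value outside its range is refused whole. The fingers move at their own pace and stop on an object; FORCE is the grip in N (left out, the last holds). Time passes only in rows, so rows that do not move let the fingers close. It gives the time, the measured TCP pose, the force, the opening and the grip force at its end, in the units of the state.
- observe(): the state, without advancing time (a new reading comes with each control period).
- get_image(name): name is "scene" or "side" or "wrist"; returns the picture (480x640x3 uint8, red, green, blue); there is no depth.
- camera_params(name): a dict with "intrinsics" (3x3 intrinsics, pixels), "eye" and "rotation" of the camera in the world; the wrist camera has in their place "T_tool_cam" (4x4, takes a point from camera to tool coordinates, whose origin is the TCP and whose axes are the flange's). Camera axes: x right, y down, z forward; pixel columns grow to the right and rows downward; lengths in m; the calibration is good to about 2 mm. A picture is of the moment at which its call begins: read the wrist's pose just before it. camera_params takes no time and is no camera call.
- sign_off(): hands the job in; it is judged then, once.
The state is a dict: "clock": time; "joints": joint angles; "dq": joint speeds; "joint_efforts": joint torques, N m; "position": TCP position; "ee_rot": TCP orientation; "force": force on the tool from outside, world axes, zero at the start; "ft_torque": the same for the moment, N m; "width": opening from 0.0 (shut) to 1.0 (fully open); "gripper_force": force on a finger pad.
Only numpy, scipy, OpenCV 4.12 (cv2) and the standard library are available. Lean on these libraries where they do the work, as an engineer would, in place of code of your own. Each camera call takes 0.05 s, during which the arm holds its last target. There are 200 camera calls.

## Working session

There is one attempt and no reset: what is moved stays moved. The work goes in short steps, Python scripts to look and compute and a shell command to move; the robot and the scene stay as the last step left them, time stands still between calls to the robot, and variables do not carry over. Pictures are saved under pics/ and viewed, at most 10 in all, crops included, and the job is handed in when it is done.

```bash
mkdir -p pics
python3 - <<'E'
from cell import *
import cv2
print(observe())
for n in("scene","side"):
    cv2.imwrite(f"pics/{n}0.png",get_image(n)[:,:,::-1]); print(n,camera_params(n))
print(camera_params("wrist"))
E
```

```text
{'clock': 0.0, 'joints': array([ 1.10638292,  0.4352242 ,  0.02498288,  1.57412468, -0.0116224 ,
        1.13400258, -0.07510665]), 'dq': array([ 8.87397408e-04,  3.80629418e-04, -8.69620700e-04,  8.92157317e-04,
        6.58618238e-05, -5.14206012e-04, -5.78433889e-04]), 'joint_efforts': array([ 1.78218143e-04, -6.67835069e+01,  9.85025950e-01, -3.14449954e+01,
       -6.04550494e-02,  4.29715379e-02,  1.74291104e-04]), 'position': array([ 0.22097881, -0.58403495,  0.20883369]), 'ee_rot': array([-3.08881851e+00, -5.64812722e-01,  6.55044241e-04]), 'force': array([ 0.08293563, -0.40773189, -0.09679646]), 'ft_torque': array([-0.0476342 ,  0.01218502, -0.00509929]), 'gripper_force': 0.0, 'width': 1.001013330807553}
scene {'intrinsics': array([[434.90575983,   0.        , 321.57704136],
       [  0.        , 434.90575983, 231.4466523 ],
       [  0.        ,   0.        ,   1.        ]]), 'eye': array([ 1.30972759, -0.43444878,  0.72008156]), 'rotation': array([-1.94346031, -1.15396002,  0.58294187])}
side {'intrinsics': array([[443.42001798,   0.        , 318.20173232],
       [  0.        , 443.42001798, 237.33558421],
       [  0.        ,   0.        ,   1.        ]]), 'eye': array([0.13365254, 0.96312519, 0.74595033]), 'rotation': array([-0.52151821,  2.53269242, -1.40857308])}
{'intrinsics': array([[367.51643975,   0.        , 315.96396643],
       [  0.        , 367.51643975, 238.18047177],
       [  0.        ,   0.        ,   1.        ]]), 'T_tool_cam': array([[-7.89688965e-04, -9.57324036e-01, -2.89015684e-01,
         7.85066970e-02],
       [ 9.99999688e-01, -7.61571099e-04, -2.09740868e-04,
        -3.49099210e-04],
       [-1.93160177e-05, -2.89015759e-01,  9.57324339e-01,
        -1.74193361e-01],
       [ 0.00000000e+00,  0.00000000e+00,  0.00000000e+00,
         1.00000000e+00]])}
```

View pics/scene0.png

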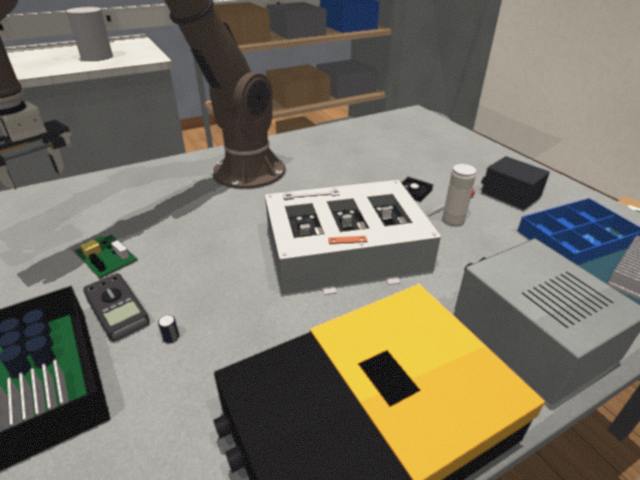

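View pics/side0.png

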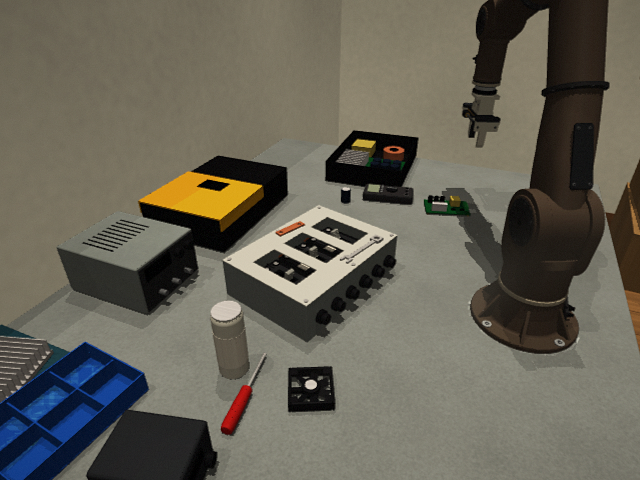

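The panel sits mid-bench, with its glands towards the robot base. In the scene image the guard corners are roughly (266,193), (403,181), (439,238) and (272,257). In the side image they are roughly (321,206), (397,235), (308,306) and (226,265). Next I'll enlarge both and project the corners.

```bash
cat > h.py <<'E'
import numpy as np
from scipy.spatial.transform import Rotation as R
from cell import *
def plane(name,px,z,st=None):
    c=camera_params(name);K=c["intrinsics"]
    if name=="wrist":
        T=np.eye(4);T[:3,:3]=R.from_rotvec(st["ee_rot"]).as_matrix();T[:3,3]=st["position"];T=T@c["T_tool_cam"]
        E,M=T[:3,3],T[:3,:3]
    else: E,M=c["eye"],R.from_rotvec(c["rotation"]).as_matrix()
    px=np.atleast_2d(px).astype(float)
    d=(M@np.linalg.inv(K)@np.c_[px,np.ones(len(px))].T).T
    return E+d*((z-E[2])/d[:,2])[:,None]
E
python3 - <<'E'
from h import *
import cv2
print(plane("scene",[(266,193),(403,181),(439,238),(272,257)],.11).round(3))
print(plane("side",[(321,206),(397,235),(308,306),(226,265)],.11).round(3))
a=cv2.imread("pics/scene0.png")[170:270,255:445]; b=cv2.imread("pics/side0.png")[200:312,220:405]
a=cv2.resize(a,None,fx=4,fy=4,interpolation=2)[:, :740];b=cv2.resize(b,None,fx=4,fy=4,interpolation=2)
cv2.imwrite("pics/c.png",cv2.resize(np.vstack([a[:290*2//2+110],b]),None,fx=.7,fy=.7))
E
```

```text
[[ 0.343 -0.073  0.11 ]
 [ 0.466  0.298  0.11 ]
 [ 0.726  0.205  0.11 ]
 [ 0.604 -0.168  0.11 ]]
[[ 0.603 -0.149  0.11 ]
 [ 0.345 -0.074  0.11 ]
 [ 0.447  0.291  0.11 ]
 [ 0.697  0.231  0.11 ]]
```

View pics/c.png

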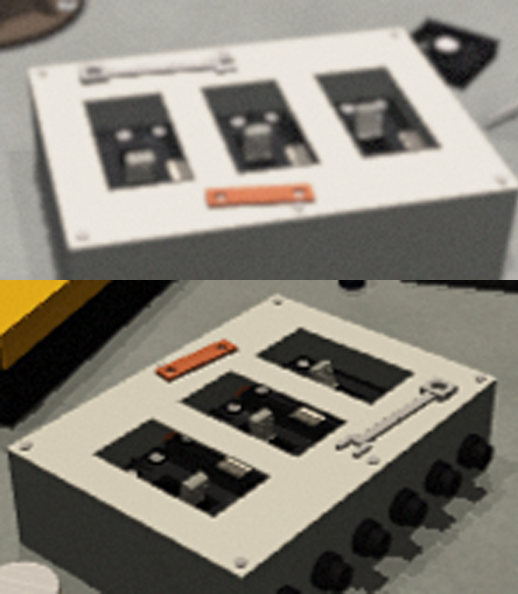

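The middle lever looks midway. The −y lever leans away from the glands (ON) and the +y lever leans towards them (OFF). The panel centre is near (0.533, 0.065) with yaw about −0.34. I'll move above it with closed fingers, tool x along panel x.

```bash
python3 -m pendant '[0.037,-0.0355,-0.004,0,0,0,0, 0.037,-0.0355,-0.004,0,0,0,0, 0.037,-0.0355,-0.004,0,0,0,0, 0.037,-0.0355,-0.004,0,0,0,0, 0.037,-0.0355,-0.004,0,0,0,0, 0.037,-0.0355,-0.004,0,0,0,0, 0.037,-0.0355,-0.004,0,0,0,0, 0.037,-0.0355,-0.004,0,0,0,0, 0.037,-0.0355,-0.004,0,0,0,0, 0.037,-0.0355,-0.004,0,0,0,0]'
python3 -m pendant '[0.037,-0.0355,0,0,0,0,0, 0.037,-0.0355,0,0,0,0,0, 0.037,-0.0355,0,0,0,0,0, 0.037,-0.0355,0,0,0,0,0, 0,0,0,0,0,0.175,0, 0,0,0,0,0,0.175,0, 0,0,0,0,0,0.175,0, 0,0,0,0,0,0.175,0, 0,0,0,0,0,0,0, 0,0,0,0,0,0,0]'
python3 - <<'E'
from h import *
import cv2,pickle
s=observe();im=get_image("wrist");pickle.dump(s,open("s1.pkl","wb"))
print(s["position"],R.from_rotvec(s["ee_rot"]).as_matrix().round(3),s["joints"],s["width"],s["clock"])
cv2.imwrite("pics/w1.png",im[:,:,::-1])
E
```

```text
clock: 1.35
position: [0.4419, -0.1201, 0.2496]
ee_rot: [3.09, 0.565, -0.0]
force: [0.5, -0.7, 0.3]
width: 0.009
gripper_force: 0.0
clock: 2.6
position: [0.5297, 0.0636, 0.2495]
ee_rot: [3.098, -0.523, -0.001]
force: [-0.0, -0.6, 0.4]
width: 0.004
gripper_force: 0.0
[0.52966624 0.06360906 0.2494672 ] [[ 0.945 -0.328 -0.   ]
 [-0.328 -0.945 -0.   ]
 [-0.     0.    -1.   ]] [ 0.00581185  0.27465425 -0.28612546  1.71825223  0.08359477  1.1609859
 -2.20859308] 0.003926816915613031 2.6
```

View pics/w1.png

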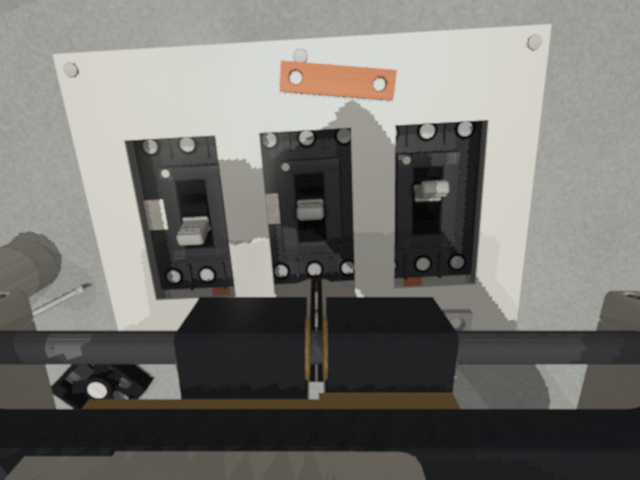

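The wrist view confirms it. The middle lever (311,209) stands midway, the left one (194,230) is OFF (low, gland side) and the right one (432,190) is ON. Guard corners are at (54,56) and (550,26), and window top corners at (127,141), (216,136), (261,133), (352,130), (396,126) and (487,121).

Run:
```python
from h import *
import pickle
s=pickle.load(open("s1.pkl","rb"))
px=[(54,56),(550,26),(127,141),(216,136),(261,133),(352,130),(396,126),(487,121)]
loc=np.array([(140,192),(140,-192),(73,150),(73,74),(73,38),(73,-38),(73,-74),(73,-150)])/1000
w=plane("wrist",px,.11,s)[:,:2]
# rigid fit
A=np.zeros((16,4));A[::2]=np.c_[loc[:,0],-loc[:,1],np.ones(8),np.zeros(8)];A[1::2]=np.c_[loc[:,1],loc[:,0],np.zeros(8),np.ones(8)]
p=np.linalg.lstsq(A,w.ravel(),rcond=None)[0]
print("yaw",np.arctan2(p[1],p[0]),"scale",np.hypot(p[0],p[1]),"c",p[2:],"res mm",((A@p-w.ravel())*1000).round(1))
T=R.from_rotvec(s["ee_rot"]).as_matrix()[:2,:2]
print("centre in tool",T.T@(p[2:]-s["position"][:2]), "tool yaw",np.arctan2(T[1,0],T[0,0]))
y=np.arctan2(p[1],p[0]);Rz=np.array([[np.cos(y),-np.sin(y)],[np.sin(y),np.cos(y)]])
print("lever tip local",(plane("wrist",[(311,203),(194,226),(432,184)],.105,s)[:,:2]-p[2:])@Rz)
```

```text
yaw -0.2810144635495455 scale 0.9905901258521282 c [0.53403883 0.06745467] res mm [-0.4 -1.1 -0.2 -0.2  0.   0.9 -0.3 -0.5 -0.2  1.1  1.2  0.   0.1  0.6
 -0.2 -0.8]
centre in tool [ 0.00286896 -0.00506729] tool yaw -0.33426040387619543
lever tip local [[ 0.01142161 -0.00083198]
 [-0.00383459  0.1051778 ]
 [ 0.02246516 -0.10655391]]
```

```bash
cat >> h.py <<'E'
def proj(P,s):
    c=camera_params("wrist");T=np.eye(4);T[:3,:3]=R.from_rotvec(s["ee_rot"]).as_matrix();T[:3,3]=s["position"];T=np.linalg.inv(T@c["T_tool_cam"])
    q=P@T[:3,:3].T+T[:3,3];q=q@c["intrinsics"].T
    return q[:,:2]/q[:,2:]
def world(L,yaw=-.281,c=(.534,.0675)):
    return R.from_rotvec([0,0,yaw]).apply(np.atleast_2d(L))+np.array([*c,0])
def overlay(im,s,lev,f,x0=90,y0=20,x1=560,y1=330,k=1.7,**kw):
    import cv2
    im=cv2.resize(im[y0:y1,x0:x1],None,fx=k,fy=k,interpolation=2).copy()
    dr=lambda L,col:cv2.polylines(im,[(((proj(world(L,**kw),s)-[x0,y0])*k)).astype(np.int32)],True,col,1)
    for yc in(-.112,0,.112): dr(np.array([(a*.073,yc+b*.038,.11) for a,b in((1,1),(1,-1),(-1,-1),(-1,1))]),(0,0,255))
    for yc,a in zip((.112,0,-.112),lev):
        u=np.array([np.sin(a),np.cos(a)]);n=np.array([u[1],-u[0]])
        for h in (.056,.038): dr(np.array([(h*u[0]+e*.006*n[0],yc+b*.012,.05+h*u[1]+e*.006*n[1]) for e,b in((1,1),(1,-1),(-1,-1),(-1,1))]),(0,255,0))
    cv2.imwrite(f,im)
E
python3 - <<'E'
from h import *
import pickle,cv2
overlay(cv2.imread("pics/w1.png"),pickle.load(open("s1.pkl","rb")),(-.34,0,.34),"pics/o1.png")
E
```

```text
(no output)
```

View pics/o1.png

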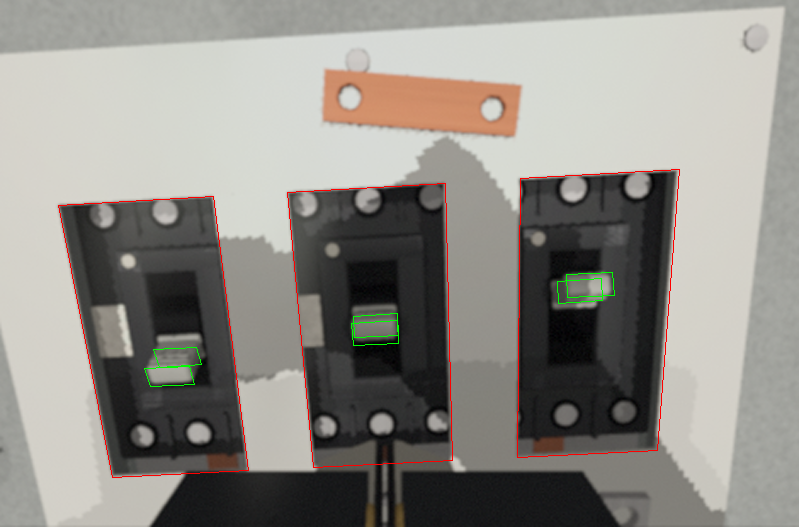

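The model overlay fits within about 1 mm: middle lever upright, neighbours at OFF and ON. The TCP is at panel (−3, −5) mm. Next I align yaw and move to panel x = +43 mm, just above the guard.

```bash
python3 -m pendant '[0,0,0,0,0,-0.053,0, 0.023,-0.0025,0,0,0,0,0, 0.023,-0.0025,0,0,0,0,0, 0,0,0.03,0,0,0,0, 0,0,0.03,0,0,0,0, 0,0,0.03,0,0,0,0, 0,0,0.02,0,0,0,0, 0,0,0,0,0,0,0, 0,0,0,0,0,0,0]'
cat > st.py <<'E'
from h import *
def st():
    s=observe();M=R.from_rotvec(s["ee_rot"]).as_matrix()
    L=R.from_rotvec([0,0,.281]).apply(s["position"]-[.534,.0675,0])
    print("t",s["clock"],"local mm",(L*1000).round(1),"yaw",np.arctan2(M[1,0],M[0,0]).round(3),"tilt",M[2].round(3),"F local",R.from_rotvec([0,0,.281]).apply(s["force"]).round(1))
    return s
if __name__=="__main__": st()
E
python3 - <<'E'
from st import *
import cv2
st()
b=get_image("side")[130:330,210:420,::-1];w=get_image("wrist")[:,:,::-1]
cv2.imwrite("pics/m2.png",np.hstack([cv2.resize(b,(420,400),interpolation=2),cv2.resize(w,(380,285)).repeat(1,0) if 0 else cv2.copyMakeBorder(cv2.resize(w,(380,285)),0,115,0,0,0)]))
E
```

```text
clock: 3.78
position: [0.5759, 0.0555, 0.1405]
ee_rot: [-3.109, 0.445, -0.002]
force: [0.4, -0.2, 0.7]
width: 0.007
gripper_force: 0.0
t 3.775 local mm [4.360e+01 1.000e-01 1.405e+02] yaw -0.284 tilt [ 0.001 -0.001 -1.   ] F local [ 0.4 -0.1  0.7]
```

View pics/m2.png

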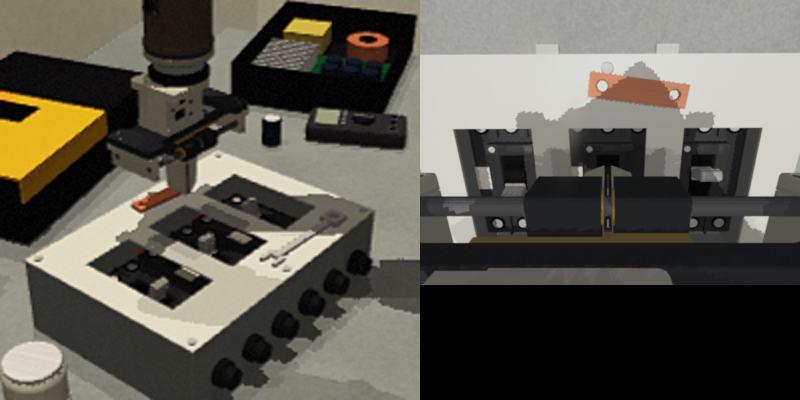

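Run:
```python
from st import *
c=camera_params("side");M=R.from_rotvec(c["rotation"]).as_matrix()
for L in [(.0435,0,.1295),(.006,.095,.195),(.081,.095,.195),(.034,.057,.173),(.053,.057,.173),(.034,.019,.13)]:
    q=c["intrinsics"]@(M.T@(world(L)[0]-c["eye"]));q=q[:2]/q[2]; print(L,((q-[210,130])*2).round())
```

```text
(0.0435, 0, 0.1295) [181. 209.]
(0.006, 0.095, 0.195) [151. 204.]
(0.081, 0.095, 0.195) [107. 184.]
(0.034, 0.057, 0.173) [156. 200.]
(0.053, 0.057, 0.173) [145. 195.]
(0.034, 0.019, 0.13) [177. 216.]
```

Seen from the side, the gripper body rides above its nominal height, so it is clear of the plate. Next: lower the fingertips to about 89 mm and push towards OFF.

```bash
python3 -m pendant '[0,0,0.014,0,0,0,0, 0,0,0.014,0,0,0,0, 0,0,0.013,0,0,0,0, 0,0,0,0,0,0,0, 0,0,0,0,0,0,0]'; python3 st.py
python3 -m pendant '[-0.006,0,0,0,0,0,0, -0.006,0,0,0,0,0,0, -0.006,0,0,0,0,0,0, -0.005,0,0,0,0,0,0, -0.005,0,0,0,0,0,0, -0.004,0,0,0,0,0,0, -0.003,0,0,0,0,0,0, 0,0,0,0,0,0,0]'; python3 st.py
```

```text
clock: 4.5
position: [0.5755, 0.0555, 0.0986]
ee_rot: [-3.11, 0.447, 0.0]
force: [-0.4, -0.7, -0.5]
width: 0.003
gripper_force: 0.0
t 4.5 local mm [43.2 -0.  98.6] yaw -0.285 tilt [-0. -0. -1.] F local [-0.2 -0.7 -0.5]
clock: 5.5
position: [0.5416, 0.0654, 0.0986]
ee_rot: [3.11, -0.446, 0.0]
force: [-0.2, 0.7, -0.3]
width: 0.008
gripper_force: 0.0
t 5.5 local mm [ 7.9  0.1 98.6] yaw -0.285 tilt [ 0.  0. -1.] F local [-0.4  0.6 -0.3]
```

```bash
for i in 1; do python3 -m pendant '[-0.003,0,0,0,0,0,0, -0.003,0,0,0,0,0,0]'; python3 st.py; done
python3 - <<'E'
from st import *
import cv2
cv2.imwrite("pics/s3.png",cv2.resize(get_image("side")[180:310,230:410,::-1],None,fx=4,fy=4,interpolation=2))
E
```

```text
clock: 5.75
position: [0.5358, 0.067, 0.0986]
ee_rot: [3.11, -0.447, -0.0]
force: [0.3, 0.1, -0.3]
width: 0.002
gripper_force: 0.0
t 5.75 local mm [ 1.9  0.  98.6] yaw -0.285 tilt [-0.  0. -1.] F local [ 0.3  0.2 -0.3]
```

View pics/s3.png

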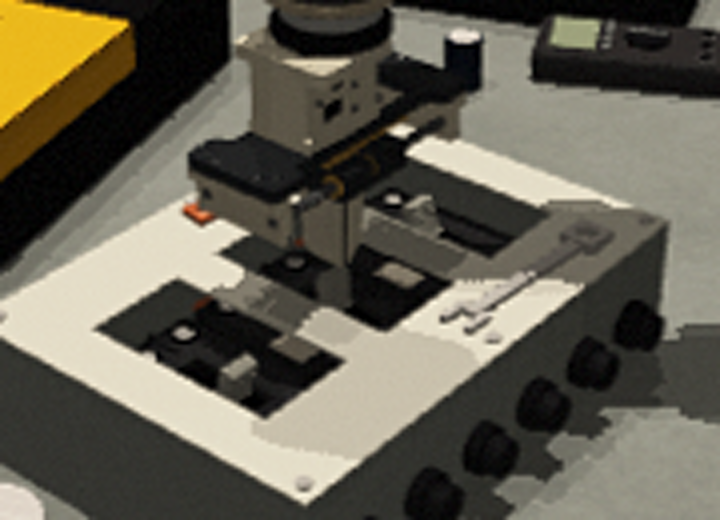

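The middle lever (337,288) is now on the gland side of the fingertips and has been pushed along. I'll keep going in small steps until the stop shows in the force.

```bash
python3 -m pendant '[-0.002,0,0,0,0,0,0]'; python3 st.py; python3 -m pendant '[-0.002,0,0,0,0,0,0]'; python3 st.py
```

```text
clock: 5.92
position: [0.534, 0.0675, 0.0986]
ee_rot: [3.11, -0.447, 0.0]
force: [-0.2, -0.0, 0.1]
width: 0.008
gripper_force: 0.0
t 5.925 local mm [ 0.   0.1 98.6] yaw -0.285 tilt [ 0.  0. -1.] F local [-0.2 -0.1  0.1]
clock: 6.05
position: [0.5321, 0.0681, 0.0986]
ee_rot: [3.11, -0.447, 0.0]
force: [0.2, 0.5, 0.1]
width: 0.006
gripper_force: 0.0
t 6.05 local mm [-2.   0.1 98.6] yaw -0.285 tilt [ 0.  0. -1.] F local [0.1 0.6 0.1]
```

```bash
for i in 1; do python3 -m pendant '[-0.002,0,0,0,0,0,0]'; python3 st.py; python3 -m pendant '[-0.0015,0,0,0,0,0,0]'; python3 st.py; done
python3 - <<'E'
from st import *
import cv2
cv2.imwrite("pics/s4.png",cv2.resize(np.vstack([get_image("side")[210:290,270:370,::-1],get_image("scene")[190:240,300:400,::-1]]),None,fx=4.5,fy=4.5,interpolation=2))
E
```

```text
clock: 6.18
position: [0.5301, 0.0687, 0.0986]
ee_rot: [3.11, -0.447, 0.0]
force: [0.6, 0.5, -0.1]
width: 0.007
gripper_force: 0.0
t 6.175 local mm [-4.   0.1 98.6] yaw -0.285 tilt [ 0.  0. -1.] F local [ 0.4  0.7 -0.1]
clock: 6.3
position: [0.5287, 0.0691, 0.0986]
ee_rot: [3.11, -0.447, 0.0]
force: [-0.6, 0.1, -0.1]
width: 0.003
gripper_force: 0.0
t 6.3 local mm [-5.5  0.1 98.6] yaw -0.285 tilt [ 0.  0. -1.] F local [-0.6 -0.1 -0.1]
```

View pics/s4.png

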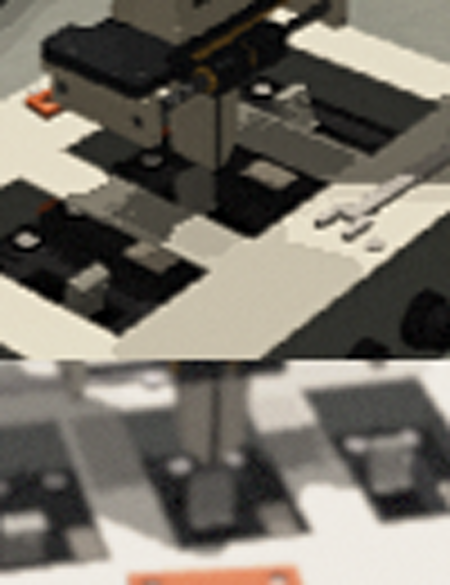

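Run:
```python
from st import *
def pr(name,L):
    c=camera_params(name);M=R.from_rotvec(c["rotation"]).as_matrix()
    q=(world(L)-c["eye"])@M@c["intrinsics"].T;return q[:,:2]/q[:,2:]
def lev(a):
    u=np.array([np.sin(a),np.cos(a)]);n=np.array([u[1],-u[0]])
    return np.array([(h*u[0]+e*.006*n[0],b*.012,.05+h*u[1]+e*.006*n[1]) for h in(.056,.030) for e,b in((1,1),(1,-1),(-1,-1),(-1,1))])
tip=np.array([(-.0055+e*.0095,b*.012,z) for z in(.0876,.12) for e,b in((1,1),(1,-1),(-1,-1),(-1,1))])
for nm,L in(("tip",tip),("lev-.34",lev(-.34)),("lev0",lev(0)),("lev+.34",lev(.34))):
    print(nm,"side",((pr("side",L)-[270,210])*4.5).astype(int).tolist());print("   scene",((pr("scene",L)-[300,190])*4.5+[0,360]).astype(int).tolist())
```

```text
tip side [[176, 200], [202, 182], [226, 194], [200, 211], [175, 154], [201, 136], [227, 147], [200, 165]]
   scene [[230, 500], [189, 505], [181, 487], [221, 482], [232, 452], [191, 457], [182, 439], [223, 434]]
lev-.34 side [[198, 186], [224, 168], [239, 181], [213, 198], [187, 215], [213, 198], [227, 210], [201, 228]]
   scene [[223, 459], [182, 464], [177, 459], [217, 454], [225, 502], [185, 507], [180, 502], [220, 497]]
lev0 side [[173, 173], [199, 155], [215, 162], [188, 180], [173, 209], [199, 192], [215, 199], [189, 217]]
   scene [[232, 475], [191, 480], [186, 468], [226, 464], [230, 513], [189, 518], [184, 506], [224, 501]]
lev+.34 side [[149, 169], [176, 152], [190, 153], [164, 170], [161, 209], [187, 191], [201, 192], [175, 210]]
   scene [[241, 501], [199, 506], [194, 489], [235, 484], [234, 528], [194, 533], [189, 516], [229, 511]]
```

The picture is ambiguous and there was no stop force. I'll lift straight out and look at the lever.

```bash
python3 -m pendant '[0,0,-0.03,0,0,0,0, 0,0,-0.03,0,0,0,0, 0,0,-0.03,0,0,0,0, 0,0,-0.03,0,0,0,0, 0,0,-0.03,0,0,0,0, 0,0,0,0,0,0,0, 0,0,0,0,0,0,0]'
python3 - <<'E'
from st import *
s=st();im=get_image("wrist")[:,:,::-1]
overlay(im,s,(-.34,-.34,.34),"pics/o5.png")
E
```

```text
clock: 7.28
position: [0.5285, 0.0689, 0.2481]
ee_rot: [3.109, -0.447, -0.001]
force: [-0.6, -0.8, -0.3]
width: 0.003
gripper_force: 0.0
t 7.275 local mm [-5.700e+00 -1.000e-01  2.481e+02] yaw -0.285 tilt [-0.  0. -1.] F local [-0.4 -0.9 -0.3]
```

View pics/o5.png

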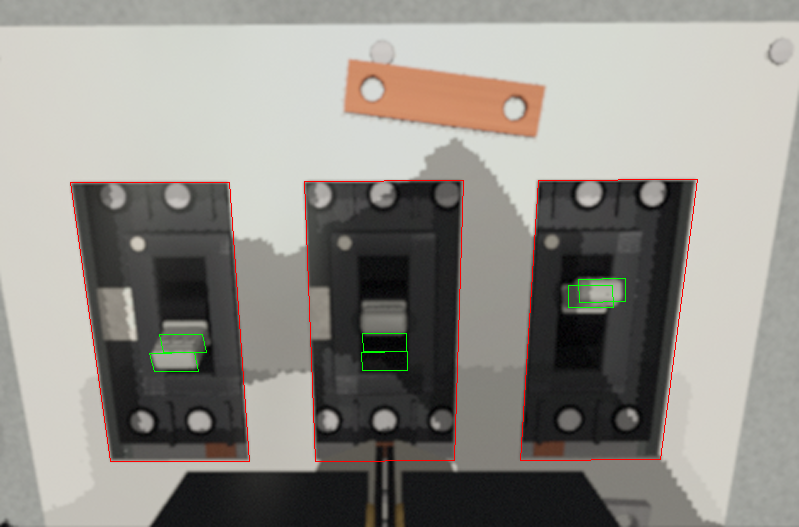

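The lever has not moved. The scene, side and wrist views all put the closed fingertips about 12 mm *above* the reported TCP, roughly 23 mm higher than stated, so they passed over the lever. I'll redo it with TCP z ≈ 0.078 (tips about 90 mm) and check by contact force.

```bash
python3 -m pendant '[0.0245,0,0,0,0,0,0, 0.0245,0,0,0,0,0,0, 0,0,0.04,0,0,0,0, 0,0,0.04,0,0,0,0, 0,0,0.04,0,0,0,0, 0,0,0.03,0,0,0,0, 0,0,0.01,0,0,0,0, 0,0,0.01,0,0,0,0, 0,0,0,0,0,0,0, 0,0,0,0,0,0,0]'; python3 st.py
python3 - <<'E'
from st import *
import cv2
cv2.imwrite("pics/s6.png",cv2.resize(np.vstack([get_image("side")[210:290,270:370,::-1],get_image("scene")[190:240,300:400,::-1]]),None,fx=4.5,fy=4.5,interpolation=2))
E
```

```text
clock: 8.57
position: [0.5765, 0.0554, 0.0795]
ee_rot: [-3.109, 0.447, -0.002]
force: [-0.0, 0.8, 1.0]
width: 0.003
gripper_force: 0.0
t 8.575 local mm [44.2  0.2 79.5] yaw -0.285 tilt [ 0.001 -0.001 -1.   ] F local [-0.2  0.8  1. ]
```

View pics/s6.png

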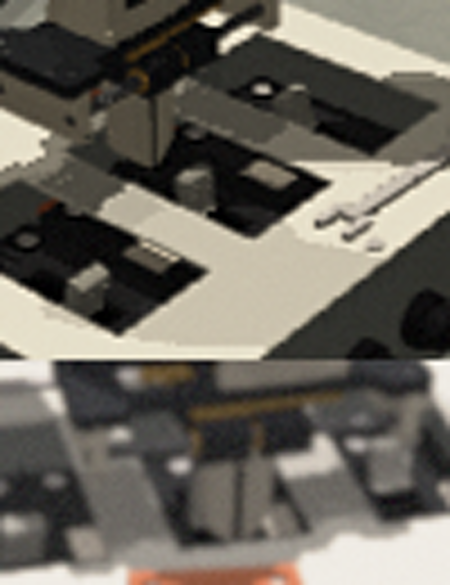

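The fingertips are now inside the middle window, on the far side of the lever (side image about (140,160), lever at (195,185)) and clear of the plate. Push now, watching the force.

```bash
python3 -m pendant '[-0.007,0,0,0,0,0,0, -0.007,0,0,0,0,0,0, -0.006,0,0,0,0,0,0, -0.005,0,0,0,0,0,0]'; python3 st.py; for i in 1; do python3 -m pendant '[-0.004,0,0,0,0,0,0]'; python3 st.py;python3 -m pendant '[-0.004,0,0,0,0,0,0]'; python3 st.py; python3 -m pendant '[-0.003,0,0,0,0,0,0]'; python3 st.py; done | grep local
```

```text
clock: 9.18
position: [0.5519, 0.0624, 0.0788]
ee_rot: [-3.11, 0.446, -0.002]
force: [3.7, -2.0, -0.1]
width: 0.007
gripper_force: 2.2
t 9.175 local mm [18.6  0.1 78.8] yaw -0.285 tilt [ 0.001 -0.    -1.   ] F local [ 4.1 -0.8 -0.1]
t 9.3 local mm [15.7  0.1 79.1] yaw -0.286 tilt [ 0.003 -0.001 -1.   ] F local [ 5.8 -0.2  0.5]
t 9.425 local mm [12.1  0.1 79.3] yaw -0.286 tilt [ 0.003 -0.001 -1.   ] F local [ 5.9 -0.3  1. ]
t 9.55 local mm [ 9.1  0.1 79.3] yaw -0.286 tilt [ 0.003 -0.001 -1.   ] F local [ 4.7 -0.4  1. ]
```

Contact at about 5 N, and the lever is moving. Continue to the stop.

```bash
{ python3 -m pendant '[-0.003,0,0,0,0,0,0]'; python3 st.py;python3 -m pendant '[-0.002,0,0,0,0,0,0]'; python3 st.py; python3 -m pendant '[-0.002,0,0,0,0,0,0]'; python3 st.py;python3 -m pendant '[-0.0015,0,0,0,0,0,0]'; python3 st.py; } | grep local
```

```text
t 9.675 local mm [ 6.   0.1 79.2] yaw -0.286 tilt [ 0.003 -0.001 -1.   ] F local [5.9 0.2 0.1]
t 9.8 local mm [ 3.9  0.1 79. ] yaw -0.286 tilt [ 0.002 -0.001 -1.   ] F local [ 5.1 -0.6 -1.5]
t 9.925 local mm [ 1.9  0.1 79. ] yaw -0.286 tilt [ 0.002 -0.001 -1.   ] F local [ 5.8 -0.5 -1.6]
t 10.05 local mm [ 0.6  0.1 79. ] yaw -0.286 tilt [ 0.003 -0.001 -1.   ] F local [ 9.  -0.4 -2.2]
```

Force is rising, so the stop is near. A little more.

```bash
{ python3 -m pendant '[-0.0015,0,0,0,0,0,0]'; python3 st.py;python3 -m pendant '[-0.0015,0,0,0,0,0,0, 0,0,0,0,0,0,0]'; python3 st.py; } | grep local
```

```text
t 10.175 local mm [ 0.3  0.2 79.3] yaw -0.286 tilt [ 0.005 -0.001 -1.   ] F local [ 9.8  0.2 -2.6]
t 10.425 local mm [-0.   0.3 79.6] yaw -0.287 tilt [ 0.007 -0.002 -1.   ] F local [13.  -0.4 -3.1]
```

```bash
{ python3 -m pendant '[-0.002,0,0,0,0,0,0, 0,0,0,0,0,0,0]'; python3 st.py; python3 -m pendant '[0.008,0,0,0,0,0,0, 0.01,0,0,0,0,0,0, 0,0,-0.025,0,0,0,0, 0,0,-0.025,0,0,0,0, 0,0,-0.015,0,0,0,0, 0,0,0,0,0,0,0]'; python3 st.py; } | grep local
python3 - <<'E'
from st import *
import cv2
cv2.imwrite("pics/n7.png",get_image("scene")[:,:,::-1])
E
```

```text
t 10.675 local mm [-0.6  0.4 80.1] yaw -0.287 tilt [ 0.009 -0.003 -1.   ] F local [15.8 -0.3 -3.2]
t 11.425 local mm [ 12.5   0.3 144.2] yaw -0.285 tilt [ 0.001 -0.001 -1.   ] F local [ 0.1 -0.6 -1.3]
```

OFF stop reached firmly (about 16 N). Cross over above the plate, come down on the gland side at x ≈ −48 mm, then push to ON.

```bash
{ python3 -m pendant '[-0.02,0,0,0,0,0,0, -0.02,0,0,0,0,0,0, -0.02,0,0,0,0,0,0, 0,0,0,0,0,0,0]'; python3 st.py; python3 -m pendant '[0,0,0.02,0,0,0,0, 0,0,0.02,0,0,0,0, 0,0,0.015,0,0,0,0, 0,0,0.01,0,0,0,0, 0,0,0,0,0,0,0]'; python3 st.py; python3 -m pendant '[0.006,0,0,0,0,0,0, 0.006,0,0,0,0,0,0, 0.006,0,0,0,0,0,0, 0.006,0,0,0,0,0,0, 0.006,0,0,0,0,0,0]'; python3 st.py; } | grep local
```

```text
t 11.975 local mm [-4.970e+01 -1.000e-01  1.426e+02] yaw -0.284 tilt [-0.002  0.001 -1.   ] F local [-0.1 -0.2 -0.5]
t 12.6 local mm [-48.1   0.   77.9] yaw -0.285 tilt [-0.001  0.001 -1.   ] F local [-0.6  0.2 -0.2]
t 13.225 local mm [-18.9   0.2  78.7] yaw -0.285 tilt [-0.002  0.001 -1.   ] F local [-5.5  0.6  4.6]
```

```bash
{ python3 -m pendant '[0.005,0,0,0,0,0,0, 0.005,0,0,0,0,0,0, 0.004,0,0,0,0,0,0]'; python3 st.py; python3 -m pendant '[0.002,0,0,0,0,0,0]'; python3 st.py;python3 -m pendant '[0.002,0,0,0,0,0,0]'; python3 st.py; } | grep local
```

```text
t 13.6 local mm [-4.8  0.1 78.7] yaw -0.285 tilt [-0.002  0.    -1.   ] F local [-5.3  1.5  2.4]
t 13.725 local mm [-2.8  0.1 78.5] yaw -0.285 tilt [-0.002  0.    -1.   ] F local [-5.2  1.9  0.5]
t 13.85 local mm [-1.   0.1 78.3] yaw -0.285 tilt [-0.002  0.    -1.   ] F local [-6.   0.5 -1.6]
```

```bash
{ python3 -m pendant '[0.002,0,0,0,0,0,0]'; python3 st.py; python3 -m pendant '[0.002,0,0,0,0,0,0]'; python3 st.py;python3 -m pendant '[0.002,0,0,0,0,0,0,0,0,0,0,0,0,0]'; python3 st.py; } | grep local
```

```text
t 13.975 local mm [ 0.5  0.  78.1] yaw -0.285 tilt [-0.003  0.001 -1.   ] F local [-9.   1.5 -0.8]
t 14.1 local mm [ 0.9  0.  77.8] yaw -0.284 tilt [-0.006  0.001 -1.   ] F local [-12.9   1.3   3. ]
t 14.35 local mm [ 1.2  0.  77.6] yaw -0.283 tilt [-0.008  0.002 -1.   ] F local [-15.7   1.7   5.1]
```

ON stop reached, symmetric with OFF. One last nudge, then back off, lift, and check the lever numerically.

```bash
{ python3 -m pendant '[0.0015,0,0,0,0,0,0,0,0,0,0,0,0,0]'; python3 st.py; python3 -m pendant '[-0.01,0,0,0,0,0,0, -0.012,0,0,0,0,0,0, 0,0,-0.025,0,0,0,0, 0,0,-0.035,0,0,0,0, 0,0,-0.04,0,0,0,0, 0,0,-0.04,0,0,0,0, 0.013,0,-0.03,0,0,0,0, 0,0,0,0,0,0,0, 0,0,0,0,0,0,0]'; python3 st.py; } | grep local
python3 - <<'E'
from st import *
import cv2
s=st();im=get_image("wrist");cv2.imwrite("pics/w8.png",im[:,:,::-1])
g=im.mean(2)
# brightness of a 12 mm wide strip along each breaker's axis, local x at z=.103
xs=np.arange(-.035,.036,.005)
print("x   ",(xs*1000).astype(int))
for yc in(.112,0,-.112):
    v=0
    for d in(-.006,0,.006):
        p=proj(world(np.c_[xs,np.full(len(xs),yc+d),np.full(len(xs),.103)]),s).round().astype(int);v=v+g[p[:,1],p[:,0]]/3
    print(yc,v.astype(int))
E
```

```text
t 14.6 local mm [ 1.5 -0.  77.6] yaw -0.283 tilt [-0.01   0.003 -1.   ] F local [-20.    0.8   8.6]
t 15.725 local mm [-1.700e+00 -2.000e-01  2.481e+02] yaw -0.286 tilt [-0.  0. -1.] F local [ 0.  -0.1 -1.3]
t 15.725 local mm [-1.700e+00 -2.000e-01  2.481e+02] yaw -0.286 tilt [-0.  0. -1.] F local [ 0.  -0.1 -1.3]
x    [-35 -30 -25 -20 -15  -9  -4   0   5  10  15  20  25  30  35]
0.112 [ 51  52  43 150 165 129 107  90  71  38  39  32  37  45  44]
0 [ 44  51  42  16  13   8  10   6  11 102 112 123  88  16  16]
-0.112 [ 30  37  35  28  28  27  29  28  33 118 150 161  87  32  36]
```

The middle lever's brightness profile now matches the ON breaker's, peaking at +20 mm. The spare lever is still OFF and the robot is clear.

```bash
python3 -c "
from cell import *
print(sign_off())"
```

```text
the job is handed in; nothing more can be done
None
```

I pushed the tripped middle breaker's lever to its OFF stop (about 16 N), then to its ON stop (about 20 N), and handed the job in at about 16 s with the arm clear; a first pass ran just above the lever without touching it, and the last image shows the other two levers unmoved.

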